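# Open the plaster press mould

### The arm

A 6-joint arm with a two-finger parallel gripper is mounted at the origin on the work surface. World frame = base frame: x ahead of the robot, y to its left, z up, the work surface at z = 0. Lengths are in m, angles in degrees, forces in N, time in s.
With the tool pointing down it reaches from about 0.25 to 0.725 m from the base axis. Payload 9.7 kg.
Tool frame: the origin (TCP) lies between the finger pads; the fingertips stand 11 mm ahead of it and the grasp point (between the pads) lies 8 mm behind it; y points along the fingers, x is the direction in which the jaws open and shut, and the axes are right-handed (so a half turn about y gives the same grasp; the last joint's range is limited). The gripper opens to 85 mm and grips with 20 to 120 N. Pads are 22 mm wide; open, the fingers measure 114 mm over their backs; the gripper's body (76 mm by 85 mm) begins 54 mm behind the grasp point. The pads swing forward as they close: fully open they stand 13 mm farther back than shut.
Start: joints at [69.557, 4.979, 10.078, 95.1, 0, 90], TCP at [0.192, 0.515, 0.242] pointing down, gripper open.
Joint ranges: [-179.16, 179.16], [-48.56, 103.87], [-65.8, 70.77], [-126.05, 130.52], [-82.76, 87.17], [-180, 180]. Speed limits (degrees/s): [127.2, 127.2, 147.25, 180, 180, 180].

### API

Orientations are given as [roll, pitch, yaw] about the fixed x, y, z axes, in that order (R = Rz(yaw) Ry(pitch) Rx(roll)).
In Python, from workcell import bot, vision gives the robot as it stands. The module is installed in compiled form; this text tells all that it offers.
- The arm moves only by the shell command python3 -m crank 'ROWS' [OPENING] [FORCE]. ROWS is text: rows parted by semicolons, each of 6 numbers parted by spaces: the shift along the tool's x, y, z in m, then the turn, a rotation vector about the tool's x, y, z in rad. A call has 1 to 8 rows; each row is the pose to reach, as a shift and turn from the pose commanded when the call began, along the tool's axes at that moment; what a row does not reach only later rows make up. A row lasts 1/10 s, in which the tool goes at most 50 mm and 8.59 degrees, less where a joint would pass 70% of its speed; a pose out of reach is approached as far as the arm can. A call with a gripper value outside its range is refused whole. OPENING is the gripper's target within -1 to 1 (shut at 1, half-way at 0, fully open at -1), set as the call begins (- or left out, the last holds). The fingers move at their own pace and stop on an object; FORCE is the grip in N (left out, the last holds). Time passes only in rows, so rows that repeat a pose let the fingers close. It gives the time, the measured TCP pose, the force and the opening at its end, in the units of the state.
- bot.get_obs(): the state, without advancing time (a new reading comes with each control period).
- vision.camera(name): name is "side" or "top" or "wrist"; returns the picture (420x560x3 uint8, red, green, blue); there is no depth.
- vision.get_calibration(name): a dict with "fx", "fy", "cx", "cy" (pixels), "rvec" (rotation vector, rad) and "tvec" (3), from world to camera coordinates, as OpenCV has them. Camera axes: x right, y down, z forward; pixel columns grow to the right and rows downward; lengths in m; the calibration is good to about 2 mm. A picture is of the moment at which its call begins: read the wrist's pose just before it. get_calibration takes no time and is no camera call; for the wrist camera it gives the pose at the moment of the call.
- bot.job_done(): hands the job in, once; it reports no verdict.
The state is a dict: "time": time; "q": joint angles; "qd": joint speeds; "joint_efforts": joint torques, N m; "ee_pos": TCP position; "tcp_rot": TCP orientation; "wrist_force": force on the tool from outside, world axes, zero at the start; "torque": the same for the moment, N m; "opening": finger opening in m.
Only numpy, scipy, OpenCV 4.12 (cv2) and the standard library are available. Lean on these libraries where they do the work, as an engineer would, in place of code of your own. Each camera call takes 0.05 s, during which the arm holds its last target. There are 200 camera calls.

### The job

The small plaster press mould is held shut by a round metal screw cap. Unscrew the cap (it turns the usual way, about a turn and a half) and set it upright, open end down, in the steel tray; then lift the mould's loose top half straight up off its stud and lay it flat, same side up, in the middle of the plywood ware board. Leave the other things on the table where they are.

Things in the scene. Friction and masses are not known exactly. Their poses are not given: they have to be found in the camera images.
- cap_center (a point): Centre of the screw cap: fluted aluminium cylinder, 52 mm diameter, 38 mm tall, 0.11 kg, closed on top, z up. At the start it sits on the top half, screwed on the stud, centre 92 mm above the table. It loosens counter-clockwise seen from above, rises 9 mm a turn with up to 3 mm of play, turns easily, stays where it is left, and comes free after 1.4 to 1.6 turns.
- stud_top (a point): Top centre of the fixed steel stud, right-hand thread 30 mm over the crests, in the middle of the mould, 99 mm above the table, 26 mm above the top half; z up, x along the mould's long side. The freed cap has risen about 13 mm and must rise 16 mm more, straight up, to clear the stud.
- mould: Fixed base of the mould; origin on the table under the stud, z up, x along its long side. Plywood foot 160 x 100 x 15 mm; lower plaster half 120 x 62 mm, up to 45 mm above the table; at each x end a wooden cheek 50 mm wide and 57 mm high keeps the top half from turning (2 mm clearance; the long sides are free).
- top_half_center (a point): Centre of the mould's loose top half: off-white plaster block, 120 mm along its x, 62 mm along its y (grasp across these sides), 28 mm thick, 0.24 kg, with a plain 36 mm hole through its middle for the stud; z up. At the start it lies on the lower half, centre 59 mm above the table; lift it at least 55 mm to clear the stud.
- tray: Fixed open steel tray, 160 mm along its x, 150 mm along its y, 18 mm high, 5 mm walls and floor; origin under its middle, on the table, z up.
- board: Fixed plywood ware board, 200 mm along its x, 140 mm along its y, 14 mm thick; origin under its middle, on the table, z up.
- loop_tool: Bystander: loop tool with a wooden handle, 190 mm long, 14 mm high, lying along its x; origin on the table.
- rib: Bystander: flat wooden rib, 110 x 36 x 8 mm, lying along its x; origin under its middle.
- cup: Bystander: unglazed reddish cup, 72 mm in diameter, 75 mm tall; origin under its foot.
- bowl: Bystander: dark brown bowl, 110 mm in diameter, 50 mm tall; origin under its foot.
- jar: Bystander: closed glass jar with a steel lid, 60 mm in diameter, 85 mm tall; origin under its foot.
- sprig: Bystander: small solid plaster block, 70 x 50 x 26 mm, no hole but a round brown clay mark on top; origin under its middle.
Things that resemble listed ones, but are neither listed nor needed, are in the scene too. There is more than one size of the board; the one meant has the size given above.

How it is judged:
By the outcome, as a careful person would: the job done as asked, in the order asked, and still so for the second after the job is handed in, with the robot touching nothing.
It also fails if it takes over 72 s, if anything falls off the work surface, if the arm or the gripper's body presses on something with over 40 N, if the wrist force passes 120 N, or if a joint passes its speed limit or range.

## Working session

There is one attempt and no reset: what is moved stays moved. The work goes in short steps, Python scripts to look and compute and a shell command to move; the robot and the scene stay as the last step left them, time stands still between calls to the robot, and variables do not carry over. Pictures are saved under pics/ and viewed, about 8 in all and at most 12, crops included, and the job is handed in when it is done.

```bash
mkdir -p pics
cat > h.py <<'E'
import numpy as np, cv2
from scipy.spatial.transform import Rotation as R
from workcell import bot, vision
def snap(name,fn,crop=None,scale=1):
    im=vision.camera(name)[:,:,::-1]
    if crop: a,b,c,d=crop; im=im[b:d,a:c]
    if scale!=1: im=cv2.resize(im,None,fx=scale,fy=scale,interpolation=cv2.INTER_CUBIC)
    cv2.imwrite('pics/'+fn,im); return im
def ray(c,uv,z):
    K=c; Rm=cv2.Rodrigues(np.array(K['rvec'],float))[0]; t=np.array(K['tvec'],float).ravel()
    d=Rm.T@np.array([(uv[0]-K['cx'])/K['fx'],(uv[1]-K['cy'])/K['fy'],1]); o=-Rm.T@t
    return (o+d*(z-o[2])/d[2]).round(4)
def proj(c,p):
    Rm=cv2.Rodrigues(np.array(c['rvec'],float))[0]; q=Rm@np.array(p)+np.array(c['tvec'],float).ravel()
    return np.array([c['fx']*q[0]/q[2]+c['cx'],c['fy']*q[1]/q[2]+c['cy']]).round(1)
E
python3 - <<'E'
from h import *
for n in ('top','side','wrist'):
    c=vision.get_calibration(n); print(n,c)
snap('top','top1.png',scale=1.4); snap('side','side1.png',scale=1.4)
print(bot.get_obs())
E
```

```text
top {'fx': 447.6189081743507, 'fy': 447.6189081743507, 'cx': 280.15883666054134, 'cy': 210.71452447758472, 'rvec': array([ 2.15449702, -2.11955551,  0.19838785]), 'tvec': array([-0.04728519,  0.55226879,  1.02078805])}
side {'fx': 440.70579216041756, 'fy': 440.70579216041756, 'cx': 290.5817979442078, 'cy': 210.9174487762662, 'rvec': array([ 2.25726182, -0.54629344,  0.2269043 ]), 'tvec': array([-0.50933515,  0.21986351,  1.18462307])}
wrist {'fx': 371.67506532671797, 'fy': 371.67506532671797, 'cx': 277.4484922492699, 'cy': 205.95792516365438, 'rvec': array([-2.39745455, -1.66327847, -0.21657063]), 'tvec': array([-0.55015021, -0.03359998,  0.37953872])}
{'time': 0.1, 'q': array([ 6.95576471e+01,  5.00717230e+00,  1.00395705e+01,  9.50970414e+01,
       -5.66654527e-06,  8.99982438e+01]), 'qd': array([-0.06660137, -0.16970139,  0.23233998, -0.01658738, -0.03334264,
        0.09638296]), 'joint_efforts': array([-1.57473382e-04, -5.21559727e+01,  4.65653336e+01,  1.60120841e-02,
        3.30845819e-05, -1.44198901e-05]), 'ee_pos': array([0.19203561, 0.51520213, 0.24166655]), 'tcp_rot': array([-9.00000037e+01,  6.46432164e-02,  6.95594033e+01]), 'wrist_force': array([0.51456367, 0.61189545, 0.38247647]), 'torque': array([ 0.0047776 ,  0.01109626, -0.02739394]), 'opening': 0.08540587646295497}
```

View pics/top1.png

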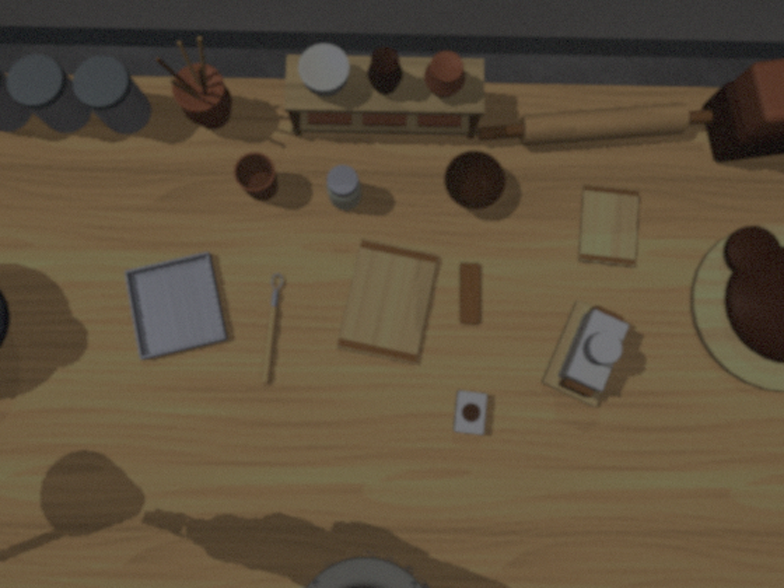

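View pics/side1.png

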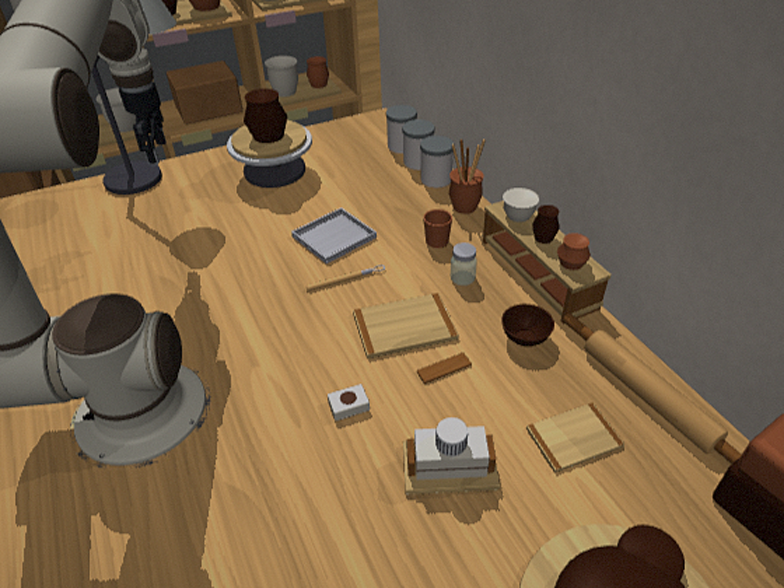

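The top view shows the cap top at about (603,348). The tray is at left, with corners (127,270), (210,255), (228,341) and (143,357). The large board is in the middle, and the small board at right is a decoy. The side view agrees: the mould stands free, with the cap on top.

Run:
```python
from h import *
c=vision.get_calibration('top')
def pts(P,z): 
    a=np.array([ray(c,np.array(p)/1.4,z) for p in P])[:,:2]; return a
cap=pts([(603,346)],.111); print('cap',cap, pts([(343,180),(474,180),(471,412),(470,293)],.03))
t=pts([(127,270),(210,255),(228,341),(143,357)],.018)
b=pts([(364,243),(439,261),(417,355),(340,344)],.014)
m=pts([(597,309),(628,322),(596,391),(564,376)],.073)
for n,a in zip(('tray','board','top'),(t,b,m)):
    e=np.roll(a,-1,0)-a
    print(n,a.mean(0),np.linalg.norm(e,axis=1),np.degrees(np.arctan2(e[:,1],e[:,0])))
s=vision.get_calibration('side')
print(proj(s,[*cap[0],.111])*1.4,'seen ~ (452,426)')
o=bot.get_obs(); M=R.from_euler('xyz',o['tcp_rot'],degrees=True).as_matrix(); print(M.round(3))
w=vision.get_calibration('wrist'); Rw=cv2.Rodrigues(w['rvec'])[0]; cc=-Rw.T@w['tvec']
print('cam in tool',M.T@(cc-o['ee_pos']), (M.T@Rw.T).round(2))
```

```text
cap [[ 0.4657 -0.3736]] [[ 0.7635  0.0528]
 [ 0.7683 -0.1821]
 [ 0.3586 -0.1741]
 [ 0.562  -0.1736]]
tray [0.5336 0.3357] [0.14634541 0.15699427 0.14658192 0.15713561] [ -78.29080026 -164.93693347  101.76988336   14.97369494]
board [ 0.549775 -0.03505 ] [0.13750262 0.17188537 0.13496229 0.1850397 ] [-102.77286808  167.33018574   82.80652994  -11.69250592]
top [ 0.46395 -0.3758 ] [0.05493132 0.12817367 0.05669929 0.12623126] [-112.36311482  153.09509648   65.51422959  -27.7627686 ]
[451.78 426.44] seen ~ (452,426)
[[ 0.349 -0.    -0.937]
 [ 0.937 -0.001  0.349]
 [-0.001 -1.    -0.   ]]
cam in tool [ 0.00091236 -0.13277368  0.06500609] [[ 1.   -0.   -0.  ]
 [ 0.   -0.26  0.97]
 [-0.   -0.97 -0.26]]
```

```bash
cat >> h.py <<'E'
def go(p,yaw,o=None):
    "row from current measured pose to TCP p, tool-x yaw deg (pointing down)"
    o=o or bot.get_obs(); C=R.from_euler('xyz',o['tcp_rot'],degrees=True)
    T=R.from_euler('xyz',[-90,0,yaw],degrees=True)
    s=C.inv().apply(np.array(p)-o['ee_pos']); r=(C.inv()*T).as_rotvec()
    print('row',s.round(4),r.round(4)); return s,r
E
python3 - <<'E'
from h import *
go([.44,-.36,.24],-39)
E
```

```text
row [-0.7335  0.0025 -0.538 ] [ 1.1000e-03  1.8947e+00 -8.0000e-04]
```

```bash
python3 -m crank '-.733 .002 -.538 0 1.895 0;-.733 .002 -.538 0 1.895 0;-.733 .002 -.538 0 1.895 0;-.733 .002 -.538 0 1.895 0;-.733 .002 -.538 0 1.895 0;-.733 .002 -.538 0 1.895 0;-.733 .002 -.538 0 1.895 0;-.733 .002 -.538 0 1.895 0' -1
python3 - <<'E'
from h import *
print(bot.get_obs()['q'].round(1)); go([.44,-.36,.24],-39)
E
```

```text
time: 0.9
ee_pos: [0.301, 0.1287, 0.2413]
tcp_rot: [-90.0, -0.0, 0.5]
wrist_force: [1.7, 0.3, -0.4]
opening: 0.0854
[ 23.2 -25.2 -15.9  99.3  -0.  112.7]
row [ 0.1347  0.0013 -0.4899] [-3.000e-04  6.894e-01  4.000e-04]
```

```bash
python3 - <<'E'
from h import *
go([.4657,-.3737,.20],-119)
E
python3 -m crank '.165 .035 -.503 0 2.086 0;.165 .035 -.503 0 2.086 0;.165 .035 -.503 0 2.086 0;.165 .035 -.503 0 2.086 0;.165 .035 -.503 0 2.086 0;.165 .035 -.503 0 2.086 0;.165 .035 -.503 0 2.086 0;.165 .035 -.503 0 2.086 0'
python3 - <<'E'
from h import *
print(bot.get_obs()['q'].round(1)); go([.4657,-.3737,.20],-119)
E
```

```text
row [ 0.1603  0.0413 -0.5039] [-6.0000e-04  2.0857e+00  1.0000e-04]
time: 1.7
ee_pos: [0.431, -0.2492, 0.2146]
tcp_rot: [-90.0, 0.0, -68.3]
wrist_force: [2.4, 0.2, 1.2]
opening: 0.0852
[-30.   -2.6  -0.8  91.9   0.  128.3]
row [ 0.1285  0.0146 -0.0136] [ 1.000e-04  8.841e-01 -2.000e-04]
```

```bash
python3 -m crank '.129 .015 -.0136 0 .884 0;.129 .015 -.0136 0 .884 0;.129 .015 -.0136 0 .884 0;.129 .015 -.0136 0 .884 0;.129 .015 -.0136 0 .884 0;.129 .015 -.0136 0 .884 0;.129 .015 -.0136 0 .884 0'
python3 - <<'E'
from h import *
o=bot.get_obs();print(o['q'].round(1)); go([.4657,-.3737,.20],-119,o)
c=vision.get_calibration('wrist'); im=snap('wrist','w1.png',scale=1.4)
print(proj(c,[.4657,-.3737,.111])*1.4)
E
```

```text
time: 2.4
ee_pos: [0.4666, -0.3716, 0.1994]
tcp_rot: [-90.1, 0.0, -118.7]
wrist_force: [-0.3, 0.1, -0.8]
opening: 0.0851
[-38.5  10.8  11.8  91.1   0.  170.2]
row [ 0.0023 -0.0006  0.0002] [ 0.001   0.0048 -0.0002]
[395.64 301.14]
```

View pics/w1.png

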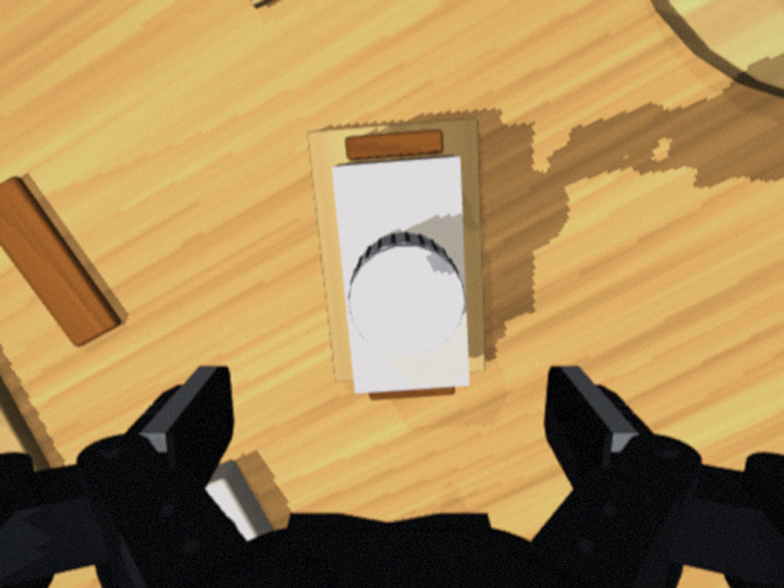

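The wrist view shows the cap top disc centred at about (407,300), some 11 px right of the prediction. The block edges run (334,168)-(355,392) and (460,156)-(469,385).

Run:
```python
from h import *
c=vision.get_calibration('wrist')
f=lambda u,v,z: ray(c,(u/1.4,v/1.4),z)
cap=f(407,300,.111); print(cap, f(464,300,.111)-f(350,300,.111))
q=np.array([f(334,168,.073),f(460,156,.073),f(469,385,.073),f(355,392,.073)])[:,:2]; e=np.roll(q,-1,0)-q
print(q.mean(0),np.linalg.norm(e,axis=1),np.degrees(np.arctan2(e[:,1],e[:,0])))
go([*cap[:2],.088],-119)
```

```text
[ 0.4638 -0.3783  0.111 ] [-0.0241 -0.0444  0.    ]
[ 0.46255 -0.37785] [0.06133327 0.12089806 0.06206263 0.11925812] [-113.13725915  155.83059847   65.3344731   -24.52347698]
row [0.0073 0.1116 0.0008] [ 0.0007  0.0098 -0.0002]
```

```bash
python3 -m crank '.0073 .04 .0008 0 .009 0;.0073 .08 .0008 0 .009 0;.0073 .11 .0008 0 .009 0;.0073 .1116 .0008 0 .009 0' -1
python3 - <<'E'
from h import *
go([.4638,-.3783,.088],-119)
E
python3 -m crank '0 0 0 0 0 0;0 0 0 0 0 0;0 0 0 0 0 0;0 0 0 0 0 0;0 0 0 0 0 0' 1 40
```

```text
time: 2.85
ee_pos: [0.462, -0.3768, 0.0839]
tcp_rot: [-90.4, 0.1, -118.9]
wrist_force: [-0.2, 0.3, 0.0]
opening: 0.0853
row [ 0.0005 -0.0041  0.0022] [ 0.007   0.0016 -0.0012]
time: 3.35
ee_pos: [0.4649, -0.3791, 0.0911]
tcp_rot: [-89.8, -0.0, -119.1]
wrist_force: [-0.6, 1.3, 6.3]
opening: 0.0507
```

```bash
python3 -m crank '0 -.0002 0 0 -.148 0;0 -.0004 0 0 -.296 0;0 -.0006 0 0 -.444 0;0 -.0009 0 0 -.592 0;0 -.0011 0 0 -.74 0;0 -.0013 0 0 -.888 0;0 -.0015 0 0 -1.036 0;0 -.0017 0 0 -1.184 0'
python3 -m crank '0 -.0002 0 0 -.148 0;0 -.0004 0 0 -.296 0;0 -.0006 0 0 -.444 0;0 -.0009 0 0 -.592 0;0 -.0011 0 0 -.74 0;0 -.0013 0 0 -.888 0;0 -.0015 0 0 -1.036 0;0 -.0017 0 0 -1.184 0'
python3 -c "
from h import *
print(bot.get_obs()['q'].round(1),bot.get_obs()['torque'].round(2))"
```

```text
time: 4.15
ee_pos: [0.4646, -0.3779, 0.0912]
tcp_rot: [-89.9, -0.0, -50.9]
wrist_force: [1.0, 3.9, -1.8]
opening: 0.0507
time: 4.95
ee_pos: [0.463, -0.3767, 0.0925]
tcp_rot: [-89.8, 0.1, 17.0]
wrist_force: [-7.8, 10.2, 3.2]
opening: 0.0509
[-39.2  11.2   0.5  79.5   0.1  33.9] [ 2.01  1.55 -0.12]
```

```bash
for i in 1; do python3 -m crank '0 -.0002 0 0 -.148 0;0 -.0004 0 0 -.296 0;0 -.0006 0 0 -.444 0;0 -.0009 0 0 -.592 0;0 -.0011 0 0 -.74 0;0 -.0013 0 0 -.888 0;0 -.0015 0 0 -1.036 0;0 -.0017 0 0 -1.184 0'; done
python3 -m crank '0 -.0002 0 0 -.148 0;0 -.0004 0 0 -.296 0;0 -.0006 0 0 -.444 0;0 -.0009 0 0 -.592 0;0 -.0011 0 0 -.74 0;0 -.0013 0 0 -.888 0;0 -.0015 0 0 -1.036 0;0 -.0017 0 0 -1.184 0'
python3 -m crank '0 -.0002 0 0 -.148 0;0 -.0004 0 0 -.296 0;0 -.0006 0 0 -.444 0;0 -.0009 0 0 -.592 0;0 -.0011 0 0 -.74 0;0 -.0013 0 0 -.888 0;0 -.0015 0 0 -1.036 0;0 -.0017 0 0 -1.184 0'
python3 -c "
from h import *
print(bot.get_obs()['q'].round(1),bot.get_obs()['torque'].round(2))"
```

```text
time: 5.75
ee_pos: [0.4617, -0.378, 0.0942]
tcp_rot: [-89.7, -0.0, 84.7]
wrist_force: [-14.7, 3.8, 3.4]
opening: 0.0509
time: 6.55
ee_pos: [0.4624, -0.3794, 0.0961]
tcp_rot: [-89.8, -0.1, 152.5]
wrist_force: [-9.0, -3.7, -0.6]
opening: 0.0507
time: 7.35
ee_pos: [0.4641, -0.3791, 0.0982]
tcp_rot: [-89.9, -0.0, -139.6]
wrist_force: [-0.3, -0.3, -0.0]
opening: 0.0505
[ -39.2   11.2    1.1   79.8   -0.  -169.7] [-0.07  0.04  0.03]
```

```bash
python3 -m crank '0 0 0 0 0 0;0 0 0 0 0 0;0 0 0 0 0 0;0 0 0 0 .148 0;0 0 0 0 .296 0;0 0 0 0 .444 0;0 0 0 0 .592 0;0 0 0 0 .74 0' -.7
python3 -m crank '0 0 0 0 .148 0;0 0 0 0 .296 0;0 0 0 0 .444 0;0 0 0 0 .592 0;0 0 0 0 .74 0;0 0 0 0 .888 0;0 0 0 0 1.036 0;0 0 0 0 1.184 0'
python3 -m crank '0 0 0 0 .148 0;0 0 0 0 .296 0;0 0 0 0 .444 0;0 0 0 0 .592 0;0 0 0 0 .74 0;0 0 0 0 .888 0;0 0 0 0 1.036 0;0 0 0 0 1.184 0'
python3 -m crank '0 0 0 0 .148 0;0 0 0 0 .296 0;0 0 0 0 .444 0;0 0 0 0 .592 0;0 0 0 0 .74 0;0 0 0 0 .888 0;0 0 0 0 1.036 0;0 0 0 0 1.184 0'
python3 -c "
from h import *
o=bot.get_obs();print(o['q'].round(1),o['torque'].round(2)); go([.4632,-.378,.098],o['tcp_rot'][2],o)"
```

```text
time: 8.15
ee_pos: [0.4641, -0.3783, 0.0971]
tcp_rot: [-90.0, 0.0, 177.2]
wrist_force: [-0.4, -0.5, 0.2]
opening: 0.0724
time: 8.95
ee_pos: [0.4641, -0.3784, 0.0971]
tcp_rot: [-90.0, 0.0, 109.4]
wrist_force: [-0.1, -0.2, -1.0]
opening: 0.0724
time: 9.75
ee_pos: [0.4641, -0.3784, 0.0971]
tcp_rot: [-90.0, -0.0, 41.5]
wrist_force: [-0.1, -0.1, 0.8]
opening: 0.0724
time: 10.55
ee_pos: [0.4641, -0.3784, 0.0971]
tcp_rot: [-90.0, -0.0, -26.3]
wrist_force: [-0.3, 0.8, -0.5]
opening: 0.0725
[-39.2  11.2   1.   79.8   0.   77.1] [ 0.06  0.03 -0.02]
row [-0.0009 -0.0009 -0.0001] [-0.      0.      0.0002]
```

```bash
python3 -m crank '-.0009 0 0 0 0 0;-.0009 0 0 0 0 0;-.0009 0 0 0 0 0;-.0009 0 0 0 0 0' 1 40
python3 -m crank '0 -.0002 0 0 -.148 0;0 -.0004 0 0 -.296 0;0 -.0006 0 0 -.444 0;0 -.0009 0 0 -.592 0;0 -.0011 0 0 -.74 0;0 -.0013 0 0 -.888 0;0 -.0015 0 0 -1.036 0;0 -.0017 0 0 -1.184 0'
python3 -m crank '0 -.0002 0 0 -.148 0;0 -.0004 0 0 -.296 0;0 -.0006 0 0 -.444 0;0 -.0009 0 0 -.592 0;0 -.0011 0 0 -.74 0;0 -.0013 0 0 -.888 0;0 -.0015 0 0 -1.036 0;0 -.0017 0 0 -1.184 0'
python3 -m crank '0 -.0002 0 0 -.148 0;0 -.0004 0 0 -.296 0;0 -.0006 0 0 -.444 0;0 -.0009 0 0 -.592 0;0 -.0011 0 0 -.74 0;0 -.0013 0 0 -.888 0;0 -.0015 0 0 -1.036 0;0 -.0017 0 0 -1.184 0'
python3 -m crank '0 -.0002 0 0 -.148 0;0 -.0004 0 0 -.296 0;0 -.0006 0 0 -.444 0;0 -.0009 0 0 -.592 0'
python3 -c "
from h import *
o=bot.get_obs();print(o['q'].round(1),o['torque'].round(2),o['wrist_force'])"
```

```text
time: 10.95
ee_pos: [0.4632, -0.3781, 0.0972]
tcp_rot: [-90.0, -0.0, -25.8]
wrist_force: [-2.0, 0.6, 3.7]
opening: 0.051
time: 11.75
ee_pos: [0.4631, -0.3781, 0.0989]
tcp_rot: [-90.0, 0.0, 42.4]
wrist_force: [-0.8, 0.2, 2.2]
opening: 0.0507
time: 12.55
ee_pos: [0.4632, -0.3781, 0.1006]
tcp_rot: [-90.0, 0.0, 110.2]
wrist_force: [-1.1, -0.4, 2.9]
opening: 0.0507
time: 13.35
ee_pos: [0.4632, -0.3782, 0.1024]
tcp_rot: [-90.0, 0.0, 178.1]
wrist_force: [-0.7, 0.0, 3.3]
opening: 0.051
time: 13.75
ee_pos: [0.4632, -0.3781, 0.1032]
tcp_rot: [-90.0, 0.0, -148.0]
wrist_force: [-0.5, -0.7, 2.1]
opening: 0.0508
[ -39.2   11.     1.4   80.4   -0.  -161.2] [-0.06  0.11 -0.03] [-0.52940578 -0.71587445  2.10365685]
```

Centred and low force, so the cap has turned about 1.6 turns. I'll lift gently.

```bash
python3 -m crank '0 -.001 0 0 0 0;0 -.002 0 0 0 0;0 -.004 0 0 0 0;0 -.004 0 0 0 0'
```

```text
time: 14.15
ee_pos: [0.4632, -0.378, 0.1071]
tcp_rot: [-90.0, 0.0, -148.5]
wrist_force: [0.5, 0.7, -1.1]
opening: 0.051
```

```bash
python3 -m crank '0 -.015 0 0 0 0;0 -.035 0 0 0 0;0 -.06 0 0 0 0;0 -.06 0 0 0 0'
python3 -c "
from h import *
go([.534,.336,.165],-166.5)"
```

```text
time: 14.55
ee_pos: [0.4642, -0.3789, 0.1717]
tcp_rot: [-89.7, 0.1, -148.4]
wrist_force: [-0.1, -0.6, 0.4]
opening: 0.0506
row [-0.4335  0.0044 -0.5727] [-0.0053  0.3151 -0.0029]
```

```bash
python3 -m crank '-.013 0 -.017 0 .02 0;-.434 0 -.573 0 .315 0;-.434 0 -.573 0 .315 0;-.434 0 -.573 0 .315 0;-.434 0 -.573 0 .315 0;-.434 0 -.573 0 .315 0;-.434 0 -.573 0 .315 0;-.434 0 -.573 0 .315 0'
python3 -c "
from h import *
go([.534,.336,.165],-166.5)"
```

```text
time: 15.35
ee_pos: [0.4986, -0.0099, 0.1674]
tcp_rot: [-90.0, 0.0, -166.5]
wrist_force: [0.5, -0.4, -0.8]
opening: 0.0511
row [-0.1152  0.0024 -0.3281] [-0.0002 -0.     -0.0007]
```

Run:
```python
from h import *
c=vision.get_calibration('wrist'); snap('wrist','w2.png',scale=1.4)
np.save('c2.npy',c,allow_pickle=True)
go([.534,.336,.165],-166.5)
```

```text
row [-0.1147  0.0033 -0.3218] [ 0.0027  0.0044 -0.0014]
```

View pics/w2.png

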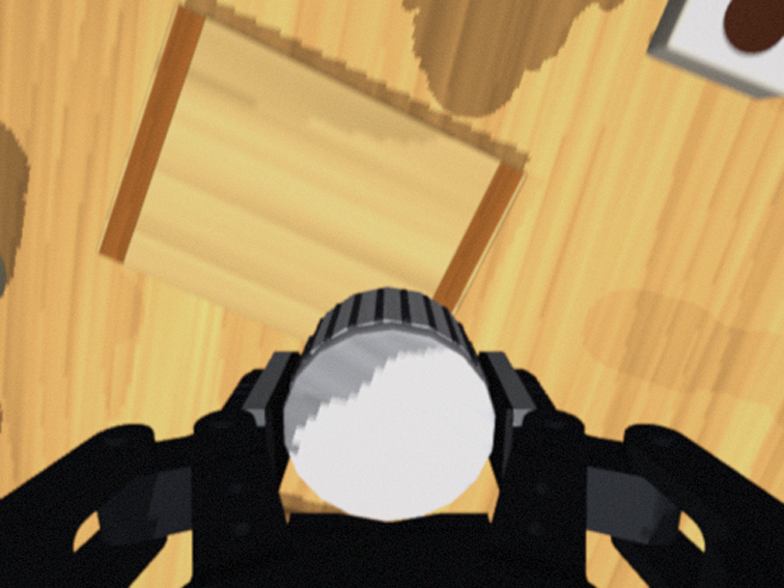

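The cap is held upright between the pads. The board corners are at (182,4), (524,168) and (100,252); the fourth is hidden.

```bash
python3 - <<'E'
from h import *
c=np.load('c2.npy',allow_pickle=True).item()
A,B,C=[ray(c,(u/1.4,v/1.4),.014)[:2] for u,v in((182,4),(524,170),(100,252))]
for e in(B-A,C-A): print(np.linalg.norm(e),np.degrees(np.arctan2(e[1],e[0])))
print((B+C)/2)
E
python3 -m crank '-.115 .003 -.322 .003 .004 0;-.115 .003 -.322 .003 .004 0;-.115 .003 -.322 .003 .004 0;-.115 .003 -.322 .003 .004 0;-.115 .003 -.322 .003 .004 0;-.115 .003 -.322 .003 .004 0;-.115 .003 -.322 .003 .004 0;-.115 .003 -.322 .003 .004 0'
python3 - <<'E'
from h import *
go([.534,.336,.06],-166.5)
E
```

```text
0.19299805698503802 168.765755433754
0.13824460206460143 78.35681451568044
[ 0.5498 -0.0302]
time: 16.2
ee_pos: [0.5347, 0.3325, 0.1626]
tcp_rot: [-89.9, -0.1, -166.5]
wrist_force: [-1.0, -1.5, -1.1]
opening: 0.0506
row [-0.0002  0.1026 -0.0038] [-0.0024  0.0006  0.001 ]
```

```bash
python3 -m crank '0 .035 -.0038 0 0 0;0 .075 -.0038 0 0 0;0 .11 -.0038 0 0 0;0 .125 -.0038 0 0 0;0 .125 -.0038 0 0 0'
python3 - <<'E'
from h import *
o=bot.get_obs();print(o['wrist_force']);go([.534,.336,.0205],-166.5,o)
E
```

```text
time: 16.7
ee_pos: [0.5334, 0.3303, 0.037]
tcp_rot: [-89.8, -0.2, -166.7]
wrist_force: [-1.1, -0.3, -0.7]
opening: 0.0508
[-1.11837224 -0.26586657 -0.7494785 ]
row [-0.0019  0.0165 -0.0055] [-0.0043 -0.0038  0.0037]
```

```bash
python3 -m crank '0 .006 0 0 0 0;0 .011 0 0 0 0;0 .014 0 0 0 0;0 .015 0 0 0 0;0 .0155 0 0 0 0;0 .0155 0 0 0 0'
```

```text
time: 17.3
ee_pos: [0.5346, 0.3314, 0.0237]
tcp_rot: [-89.8, 0.0, -166.7]
wrist_force: [0.8, 0.5, -0.3]
opening: 0.0508
```

```bash
python3 -m crank '0 .001 0 0 0 0;0 .002 0 0 0 0;0 .003 0 0 0 0;0 .003 0 0 0 0'
```

```text
time: 17.7
ee_pos: [0.5347, 0.3315, 0.0227]
tcp_rot: [-89.9, 0.1, -166.7]
wrist_force: [-5.8, -3.3, 14.0]
opening: 0.0507
```

```bash
python3 -m crank '0 -.0017 0 0 0 0;0 -.0017 0 0 0 0;0 -.0017 0 0 0 0'
python3 -m crank '0 0 0 0 0 0;0 0 0 0 0 0;0 0 0 0 0 0;0 0 0 0 0 0' -1
python3 -m crank '0 -.02 0 0 0 0;0 -.06 0 0 0 0;0 -.10 0 0 0 0;0 -.14 0 0 0 0;0 -.14 0 0 0 0'
python3 - <<'E'
from h import *
snap('wrist','w3.png'); go([.4632,-.3781,.17],65.4)
go([.4632,-.3781,.17],-114.6)
E
```

```text
time: 18.0
ee_pos: [0.5348, 0.3315, 0.0228]
tcp_rot: [-89.8, 0.1, -166.7]
wrist_force: [-1.5, -1.1, 6.2]
opening: 0.0507
time: 18.4
ee_pos: [0.5344, 0.3313, 0.0218]
tcp_rot: [-89.8, -0.0, -166.7]
wrist_force: [0.5, -0.0, -1.0]
opening: 0.0851
time: 18.9
ee_pos: [0.5362, 0.3329, 0.1687]
tcp_rot: [-90.0, 0.5, -166.7]
wrist_force: [0.2, 0.0, 0.7]
opening: 0.0852
row [ 0.234  -0.0049  0.6748] [ 0.0051  2.2325 -0.0043]
row [ 0.234  -0.0049  0.6748] [-0.0036 -0.909  -0.0042]
```

View pics/w3.png

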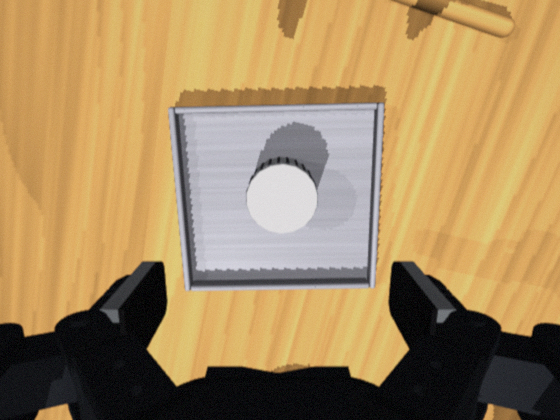

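The cap stands upright in the middle of the tray (centre about (282,198)), so I'm heading back to the mould.

```bash
python3 -m crank '.234 -.005 .675 0 2.23 0;.234 -.005 .675 0 2.23 0;.234 -.005 .675 0 2.23 0;.234 -.005 .675 0 2.23 0;.234 -.005 .675 0 2.23 0;.234 -.005 .675 0 2.23 0;.234 -.005 .675 0 2.23 0;.234 -.005 .675 0 2.23 0'
python3 - <<'E'
from h import *
go([.4632,-.3781,.17],65.4)
E
```

```text
time: 19.75
ee_pos: [0.4929, -0.068, 0.1649]
tcp_rot: [-89.9, 0.1, 124.2]
wrist_force: [1.3, 0.8, 0.4]
opening: 0.0854
row [-0.2397 -0.0042  0.199 ] [-7.0000e-04  1.0266e+00 -2.8000e-03]
```

```bash
python3 -m crank '-.24 -.004 .199 0 1.027 0;-.24 -.004 .199 0 1.027 0;-.24 -.004 .199 0 1.027 0;-.24 -.004 .199 0 1.027 0;-.24 -.004 .199 0 1.027 0;-.24 -.004 .199 0 1.027 0;-.24 -.004 .199 0 1.027 0;-.24 -.004 .199 0 1.027 0'
python3 - <<'E'
from h import *
o=bot.get_obs();print(o['q'].round(1));go([.4632,-.3781,.17],65.4,o)
np.save('c4.npy',vision.get_calibration('wrist'),allow_pickle=True);snap('wrist','w4.png',scale=1.4)
E
```

```text
time: 20.55
ee_pos: [0.4651, -0.3784, 0.1689]
tcp_rot: [-90.0, 0.1, 65.4]
wrist_force: [-0.9, 1.5, -0.0]
opening: 0.0853
[-39.1  11.    8.6  87.7  -0.1 -14.5]
row [-0.0006 -0.0011  0.0019] [-0.0007  0.0003 -0.0018]
```

View pics/w4.png

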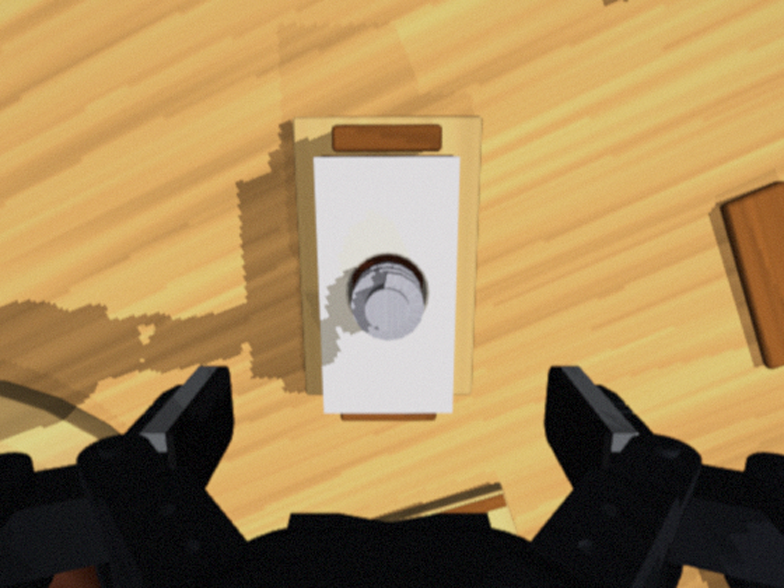

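The cap is off and the block lies square to the jaws (centreline at column 388, between the fingers). I'll descend to TCP z = 0.057 and grip.

```bash
python3 -m crank '-.0005 .04 .001 0 0 0;-.0005 .08 .001 0 0 0;-.0005 .105 .001 0 0 0;-.0005 .112 .001 0 0 0;-.0005 .112 .001 0 0 0' -1
python3 - <<'E'
from h import *
o=bot.get_obs();print(o['wrist_force']);go([.4632,-.3781,.057],65.4,o)
E
```

```text
time: 21.1
ee_pos: [0.465, -0.3756, 0.0583]
tcp_rot: [-90.0, 0.1, 65.9]
wrist_force: [-0.7, 0.5, 0.5]
opening: 0.0852
[-0.65885007  0.49386207  0.4753441 ]
row [-0.003   0.0013  0.0006] [ 0.0001  0.0088 -0.0018]
```

```bash
python3 -m crank '-.0015 0 0 0 0 0;-.0015 0 0 0 0 0;-.0015 0 0 0 0 0'; python3 -c "
from h import *
go([.4632,-.3781,.057],65.4)"
```

```text
time: 21.4
ee_pos: [0.4651, -0.3789, 0.0604]
tcp_rot: [-90.2, 0.2, 65.7]
wrist_force: [-0.4, 0.4, 0.1]
opening: 0.0851
row [-0.0001  0.0034  0.0021] [ 0.004   0.0059 -0.0029]
```

```bash
python3 -m crank '0 .002 .0015 0 .005 0;0 .002 .0015 0 .005 0;0 .002 .0015 0 .005 0'
python3 -m crank '0 0 0 0 0 0;0 0 0 0 0 0;0 0 0 0 0 0;0 0 0 0 0 0;0 0 0 0 0 0' 1 60
```

```text
time: 21.7
ee_pos: [0.4631, -0.3778, 0.057]
tcp_rot: [-90.1, 0.1, 65.4]
wrist_force: [-0.6, -0.4, -0.7]
opening: 0.0852
time: 22.2
ee_pos: [0.4633, -0.378, 0.0574]
tcp_rot: [-90.1, 0.1, 65.4]
wrist_force: [-0.9, 0.6, 4.6]
opening: 0.0609
```

Gripped at 61 mm and centred. I'll lift slowly at first.

```bash
python3 -m crank '0 -.003 0 0 0 0;0 -.008 0 0 0 0;0 -.015 0 0 0 0;0 -.022 0 0 0 0;0 -.03 0 0 0 0;0 -.03 0 0 0 0'
python3 -m crank '0 -.015 0 0 0 0;0 -.03 0 0 0 0;0 -.045 0 0 0 0;0 -.06 0 0 0 0;0 -.06 0 0 0 0'
python3 - <<'E'
from h import *
go([.549,-.0325,.147],78.5)
E
```

```text
time: 22.8
ee_pos: [0.4637, -0.3782, 0.0886]
tcp_rot: [-90.2, 0.2, 65.4]
wrist_force: [0.9, -0.1, -1.7]
opening: 0.0607
time: 23.3
ee_pos: [0.464, -0.3783, 0.1502]
tcp_rot: [-90.3, 0.2, 65.4]
wrist_force: [0.5, -0.2, -1.7]
opening: 0.061
row [0.3498 0.0016 0.0665] [ 0.0056 -0.2281 -0.0041]
```

```bash
python3 -m crank '.02 0 .004 0 -.02 0;.06 0 .011 0 -.05 0;.105 0 .02 0 -.08 0;.15 0 .029 0 -.11 0;.195 0 .037 0 -.14 0;.24 0 .046 0 -.17 0;.28 .001 .053 .005 -.2 -.004;.315 .001 .06 .005 -.21 -.004'
python3 -m crank '.02 0 .004 0 -.01 0;.03 0 .006 0 -.015 0;.035 0 .0065 0 -.018 0;.035 0 .0065 0 -.018 0'
python3 - <<'E'
from h import *
o=bot.get_obs();np.save('c5.npy',vision.get_calibration('wrist'),allow_pickle=True);snap('wrist','w5.png',scale=1.4)
go([.549,-.0325,.027],78.5,o)
E
```

```text
time: 24.1
ee_pos: [0.5396, -0.064, 0.1447]
tcp_rot: [-89.8, -0.1, 77.6]
wrist_force: [0.6, 0.1, -2.1]
opening: 0.0607
time: 24.5
ee_pos: [0.5407, -0.0307, 0.1451]
tcp_rot: [-89.8, -0.1, 78.5]
wrist_force: [-0.5, -0.3, -1.9]
opening: 0.0609
row [-0.0003  0.1181 -0.0088] [-0.0033 -0.0001  0.0017]
```

View pics/w5.png

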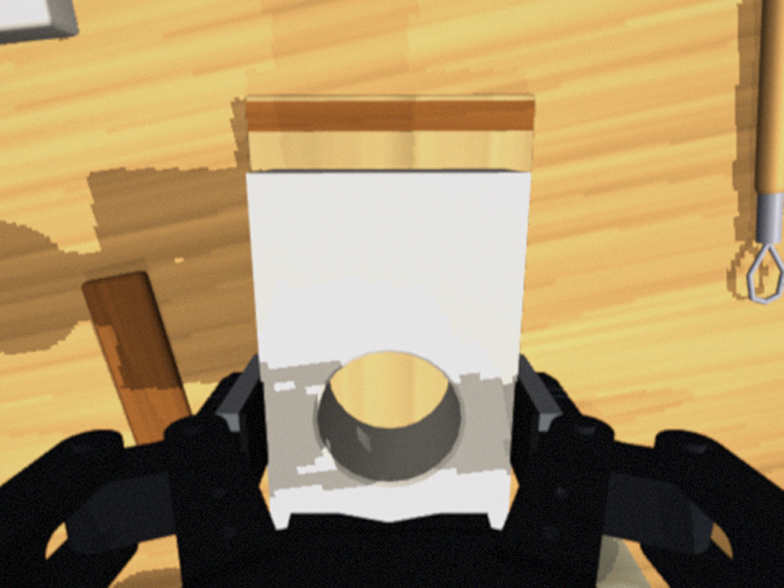

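The block hangs square over the board. The board's near end edge runs from about (247,98) to (534,97), and the hole is at (390,415).

Run:
```python
from h import *
c=np.load('c5.npy',allow_pickle=True).item()
A,B=[ray(c,(u/1.4,v/1.4),.014)[:2] for u,v in((247,98),(534,97))]
e=B-A; print(np.linalg.norm(e),np.degrees(np.arctan2(e[1],e[0])))
n=np.array([-e[1],e[0]])/np.linalg.norm(e); n*=np.sign(n[0]); m=(A+B)/2+.1*n; print(A,B,m)
go([*m,.027],78.5)
```

```text
0.13730101966118097 78.61641208653414
[ 0.4402 -0.0783] [0.4673 0.0563] [ 0.55178278 -0.03073765]
row [ 0.0025  0.1181 -0.0111] [-0.0032 -0.0007  0.0016]
```

```bash
python3 -m crank '.0015 .03 -.005 0 0 0;.0015 .065 -.01 0 0 0;.0015 .095 -.01 0 0 0;.0015 .108 -.01 0 0 0;.0015 .113 -.01 0 0 0;.0015 .113 -.01 0 0 0'
python3 - <<'E'
from h import *
o=bot.get_obs();print(o['tcp_rot']);go([.5505,-.0315,.026],78.5,o)
E
```

```text
time: 25.15
ee_pos: [0.5507, -0.0313, 0.0326]
tcp_rot: [-89.8, -0.1, 78.5]
wrist_force: [-0.4, 0.4, -1.5]
opening: 0.061
[-89.83231364  -0.10498971  78.45321097]
row [-0.0002  0.0066  0.0001] [-0.0029 -0.0008  0.0018]
```

```bash
python3 -m crank '0 .002 0 -.002 0 .001;0 .004 0 -.003 0 .002;0 .0055 0 -.003 0 .002;0 .0065 0 -.003 0 .002;0 .0065 0 -.003 0 .002'
```

```text
time: 25.65
ee_pos: [0.5508, -0.0307, 0.0264]
tcp_rot: [-90.0, 0.0, 78.5]
wrist_force: [-0.8, 0.7, 3.9]
opening: 0.0608
```

```bash
python3 -m crank '0 0 0 0 0 0;0 0 0 0 0 0;0 0 0 0 0 0;0 0 0 0 0 0' -1
python3 -m crank '0 -.015 0 0 0 0;0 -.045 0 0 0 0;0 -.09 0 0 0 0;0 -.14 0 0 0 0;0 -.18 .0 0 0 0;0 -.18 .1 0 0 0;0 -.18 .2 0 0 0;0 -.18 .2 0 0 0'
python3 - <<'E'
from h import *
snap('top','top2.png',scale=1.4); snap('wrist','w6.png')
E
```

```text
time: 26.05
ee_pos: [0.5505, -0.0308, 0.0256]
tcp_rot: [-90.0, 0.0, 78.5]
wrist_force: [-0.1, 0.4, 0.5]
opening: 0.0853
time: 26.85
ee_pos: [0.4022, -0.0006, 0.2067]
tcp_rot: [-90.0, -0.0, 78.5]
wrist_force: [-0.5, 0.5, 1.5]
opening: 0.0858
```

View pics/top2.png

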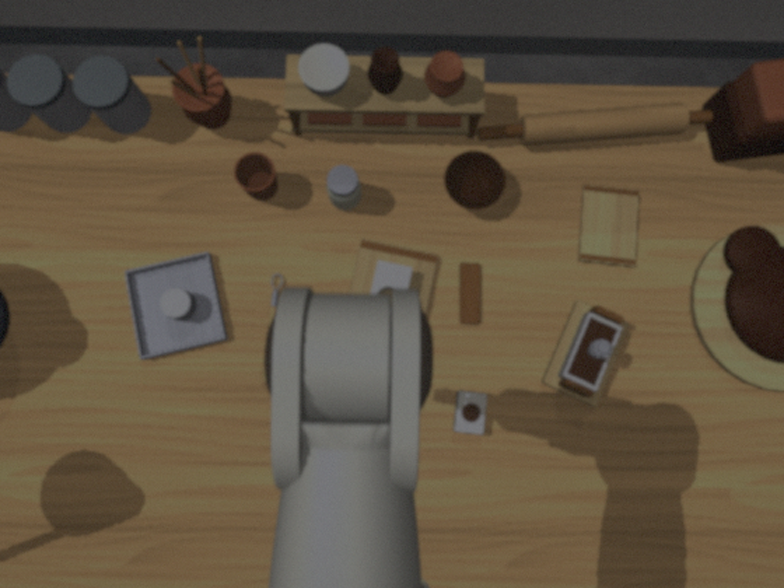

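The cap is in the tray at (177,304), the block's far end shows on the board at (390,280), the mould is open, and the bystanders haven't moved. One side check for flatness before handing in.

Run:
```python
from h import *
snap('side','side2.png',crop=(190,130,390,330),scale=3)
```

```text
(no output)
```

View pics/side2.png

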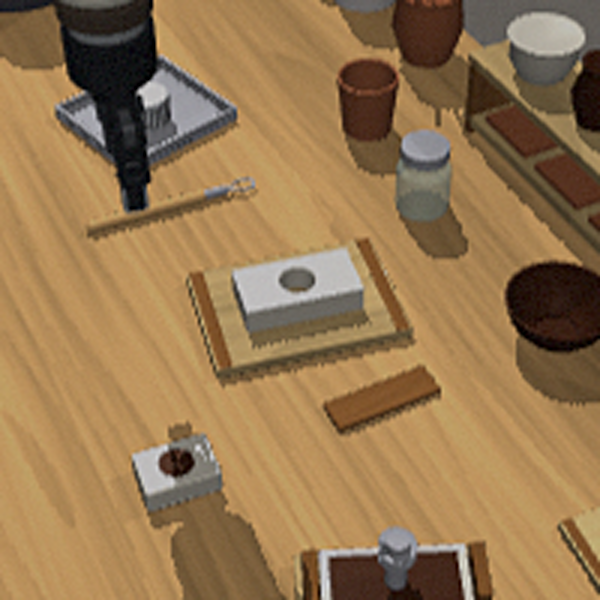

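```bash
python3 -c "
from h import *
print(bot.job_done(), bot.get_obs()['time'])"
```

```text
the job is handed in; nothing more can be done
the job is handed in; nothing more can be done
```

The job is done and handed in, at about 27 s of the 72 s allowed. I unscrewed the cap in two grips (about 1.6 turns) and set it upright, open end down, in the middle of the tray. I then lifted the top half straight up off the stud and laid it flat, same side up, in the middle of the ware board.

**Last checks:** The final top and side pictures show:
- the cap upright in the tray;
- the block flat and centred, aligned with the board;
- the other things where they were;
- the gripper open and clear of everything.

**Disagreements:**
- The board's long side measured 193 mm from close by, against the 200 mm given, and the estimates of its centre differed by 2 to 3 mm, so the block's centring is good to about that.
- The first grip on the cap was about 1 mm off centre and caused roughly 15 N of sideways force. I corrected it at the second grip. The readings I saw stayed under about 16 N.

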